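# Nudge the vial plate onto its locating pins

### The arm

A 7-joint arm with a two-finger parallel gripper is mounted at the origin on a cart in front of the work surface, level with it; the furniture and walls round the work are solid. World frame = base frame: x ahead of the robot, y to its left, z up, the work surface at z = 0. Lengths are in m, angles in rad, forces in N, time in s.
With the tool pointing down it reaches from about 0.4 to 0.9 m from the base axis. Payload 5.5 kg.
Tool frame: the origin (TCP) lies midway between the tips of the shut fingers; the grasp point (between the pads) lies 19 mm behind it (manip.grip_depth is the distance from the TCP to the grasp point, in m); z points along the fingers, y is the line along which they close (so a half turn about z gives the same grasp; the last joint's range is limited). The gripper opens to 92 mm and grips with 3 to 60 N. Pads are 19 mm wide; open, the fingers measure 130 mm over their backs; the gripper's body (75 mm by 190 mm) begins 47 mm behind the grasp point.
Start: joints at [-0.887, 0.501, -0.427, 1.55, 0.221, 1.138, -0.21], TCP at [0.265, 0.593, 0.227] pointing down, gripper open.
Joint ranges: [-2.88, 2.88], [-0.31, 2.03], [-1.54, 1.56], [0.2, 2.42], [-1.41, 4.55], [0.19, 2.02], [-2.57, 2.57]. Speed limits (rad/s): [2.57, 2.57, 3.14, 3.14, 3.14, 3.14, 3.14].

### API

Orientations are given as a unit quaternion [x, y, z, w].
In Python, from bench import manip, effector, viewer gives the robot as it stands. Calls block until the motion is done:
- manip.move_pose(position, orientation): joint-space move of the TCP to a pose.
- manip.servo_line(position, ori=None, vel=0.15): straight line of the TCP; ori=None keeps the orientation; vel is the mean speed in m/s.
- manip.movej(angles): joint-space move.
- effector.open_jaws() and effector.close(f_grip=None): open the fingers fully, or close them until they stop; f_grip is the grip in N (None keeps the last).
- manip.sleep(seconds).
- manip.solve_ik(position, orientation): joint angles nearest the present ones, or None.
- viewer.get_image(name): name is "scene" or "top"; returns the picture (384x512x3 uint8, red, green, blue); there is no depth.
- viewer.get_calibration(name): a dict with "vfov" (degrees; the focal length in pixels is half the picture's height over the tangent of half this angle, whatever the lens; pixels are square), "cx", "cy" (the principal point, pixels), "eye" and "attitude" of the camera in the world. Camera axes: x right, y down, z forward; pixel columns grow to the right and rows downward; lengths in m; the calibration is good to about 2 mm. A picture is of the moment at which its call begins. get_calibration takes no time and is no camera call.
A pose or a line that the arm cannot do raises manip.PlanningError and nothing moves.
- manip.hand_in(): hands the job in; it is judged then, once.
Readings, each from a call of its own:
- manip.current_clock(): time.
- manip.current_q(): joint angles.
- manip.current_joint_velocities(): joint speeds.
- manip.current_tau(): joint torques, N m.
- manip.current_tool_pos(): TCP position.
- manip.current_tcp_rot(): TCP orientation.
- manip.current_force(): force on the tool from outside, world axes, zero at the start.
- manip.current_wrist_torque(): the same for the moment, N m.
- manip.current_finger_gap(): finger opening in m.
- manip.current_gripper_force(): force on a finger pad.
Only numpy, scipy, OpenCV 4.12 (cv2) and the standard library are available. Lean on these libraries where they do the work, as an engineer would, in place of code of your own. Each camera call takes 0.05 s, during which the arm holds its last target. There are 200 camera calls.

### The job

The blue vial plate has been left short of its place in the aluminium fixture. Without picking it up, nudge it with the fingertips back to the fence and along it to the right until both its holes drop over the two steel pins and it lies flat down on the fixture. Leave the vials and flasks standing round it alone, and take the hand away.

Things in the scene. Friction and masses are not known exactly. Their poses are not given: they have to be found in the camera images.
- fixture: Fixed aluminium fixture, 215 mm long; origin on the bench surface, under the centre of the seated plate. Its x points away from the robot to the fence, its y to the left along the fence (yaw varies by up to 14 degrees either way). Its deck, a slab whose top is 12 mm above the bench, spans x = -57 to +61, y = -85.5 to +129.5 mm and is open but for fence, skids and pins.
- fence_face (a point): top front edge of the fence, the upright bar along the fixture's far side: front face at x = +45.8 mm in the fixture's frame, top 42 mm above the bench, y = -80 to +124 mm
- channel (a point): middle of the 50 mm wide channel, on the deck (z = 12 mm), between the two dark steel skids at the fixture's left end; here a finger fits behind the plate's left edge. Skids: |x| = 25 to 45, y = 66.5 to 126.5 mm in the fixture's frame, tops 22 mm above the bench.
- pin_near (a point): foot (on the deck) of the locating pin nearer the robot, at x = -24, y = -18 mm, z = 12 mm in the fixture's frame. Pin 12 mm in diameter, 9.5 mm tall, the top 4 mm coned down to 6 mm; its tip is about level with the skids' tops.
- pin_far (a point): foot of the other, equal locating pin, at x = +24, y = -18 mm, z = 12 mm in the fixture's frame
- vial_plate: Loose blue plastic plate, 90 (its x) x 130 (its y) x 12 mm, about 0.25 kg, two blind pockets in its left half; origin at the centre of its underside. It starts level, 22 mm above the bench, on the skids and the pin tips, 16 to 36 mm too far left, 3 to 10 mm short of its place towards the fence, turned up to 3 degrees. Seated, its frame is 12 mm above the fixture's origin, same yaw.
- left_edge (a point): middle of the plate's left edge face, at y = +65 mm in its frame, half way up; this edge overhangs the channel. Seated, it lies 1.5 mm right of the skids' ends.
- hole_near (a point): centre of the plate's hole nearer the robot, at its underside; hole 15 mm wide, right through, at x = -24, y = -18 mm in the plate's frame
- hole_far (a point): centre of the plate's other, equal hole, at x = +24, y = -18 mm in the plate's frame
- hood_lip (a point): middle of the lower front edge of the hood's slanting visor, fixed above and behind the work; the edge runs level along y from about y = -0.30 to +0.52 m. Keep the wrist and forearm clear of it: stay low over the fixture.
- hood_wall (a point): front foot of the hood's right side wall on the bench, fixed. The upright wall runs back from here, its front edge leaning back towards the visor at 0.47 m; the left wall stands likewise at y = +0.51 m. Bring the arm in from the front, between the walls.
- vial_right: small white vial with a blue cap, about 31 mm across and 56 mm tall, standing just right of the fixture (bystander); origin at the centre of its base
- vial_left: small white vial with a blue cap, about 30 mm across and 58 mm tall, standing left of the fixture (bystander); origin at the centre of its base
- vial_amber: amber vial with a grey crimped cap, 39 mm across and 77 mm tall, standing left of the fixture and further back (bystander); origin at the centre of its base
- flask_left: white plastic flask, 54 x 78 x 124 mm, standing well to the left (bystander); origin at the centre of its base
- flask_right: white plastic flask, 55 x 79 x 121 mm, standing well to the right (bystander); origin at the centre of its base

How it is judged:
At the end, for the whole second after the job is handed in: Both holes of the plate are over their own pins (centres within 3 mm), the underside at the holes is within 2 mm of the deck, the plate lies flat (within 0.03 rad) and is at rest (horizontal distance between hole_near and pin_near below 0.003 m and horizontal distance between hole_far and pin_far below 0.003 m and z of each of hole_near, hole_far in the frame of fixture below 0.014 m and angle between vial_plate's own z axis and vertical below 0.03 rad and linear speed of vial_plate below 0.01 m/s); the robot touches nothing.
It fails at once if the plate is lifted: its underside rises more than 10 mm above the skids' tops (z of vial_plate in the frame of fixture above 0.032 m).
It fails at once if the plate is tipped up by more than 0.3 rad (angle between vial_plate's own z axis and vertical above 0.3 rad).
It fails at once if a bystanding vial or flask is moved by more than 20 mm or knocked over (distance of any of vial_right, vial_left, vial_amber, flask_left, flask_right from where it was at the start of the episode above 0.02 m or angle between any of vial_right, vial_left, vial_amber, flask_left, flask_right's own z axis and vertical above 0.3 rad).
It also fails if it takes over 38 s, if anything falls off the work surface, if the arm or the gripper's body presses on something with over 40 N, if the wrist force passes 120 N, or if a joint passes its speed limit or range.

## Working session

There is one attempt and no reset: what is moved stays moved. The work goes in short steps, each a Python script; the robot and the scene stay as the last script left them, time stands still between calls to the robot, and variables do not carry over. Pictures are saved under pics/ and viewed, at most 10 in all, crops included, and the job is handed in when it is done.

```bash
mkdir -p pics; ls
python3 - <<'E'
from bench import manip, effector, viewer
import cv2
for n in("scene","top"):
    im=viewer.get_image(n); cv2.imwrite(f"pics/{n}0.png",cv2.cvtColor(im,cv2.COLOR_RGB2BGR)); print(n,viewer.get_calibration(n))
print(manip.current_clock(),manip.current_tcp_rot(),manip.grip_depth)
E
```

```text
pics
scene {'vfov': 48.00297856851513, 'cx': 255.7820265405614, 'cy': 187.69596538046997, 'eye': array([-0.11233804, -0.36307271,  1.24974596]), 'attitude': array([ 0.82626084, -0.45301077,  0.15899485, -0.29460974])}
top {'vfov': 49.651731012860736, 'cx': 255.15792354909837, 'cy': 194.28571147964556, 'eye': array([0.4655496 , 0.08961129, 1.61610157]), 'attitude': array([ 0.70780903, -0.70507183,  0.03486675, -0.02577601])}
0.1 [ 2.08846368e-01  9.77948075e-01 -8.40655424e-04 -2.23296774e-04] 0.0188
```

View pics/top0.png

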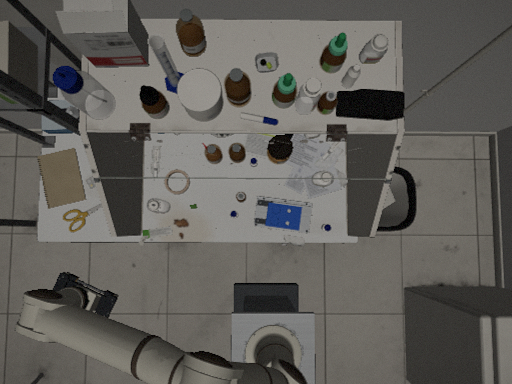

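View pics/scene0.png

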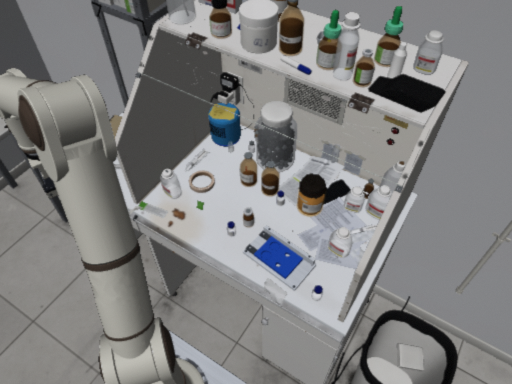

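The top view shows the blue plate near (284,216) and the skids at its left near (262,215). In the scene view the plate is near (278,257). I'll zoom in on both.

Run:
```python
import cv2,numpy as np
a=cv2.imread("pics/top0.png")[185:245,225:335]; b=cv2.imread("pics/scene0.png")[215:305,215:335]
a=cv2.resize(a,None,fx=7,fy=7,interpolation=cv2.INTER_CUBIC); b=cv2.resize(b,None,fx=6.5,fy=6.5,interpolation=cv2.INTER_CUBIC)
cv2.imwrite("pics/tz.png",a);cv2.imwrite("pics/sz.png",b)
```

```text
(no output)
```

View pics/tz.png

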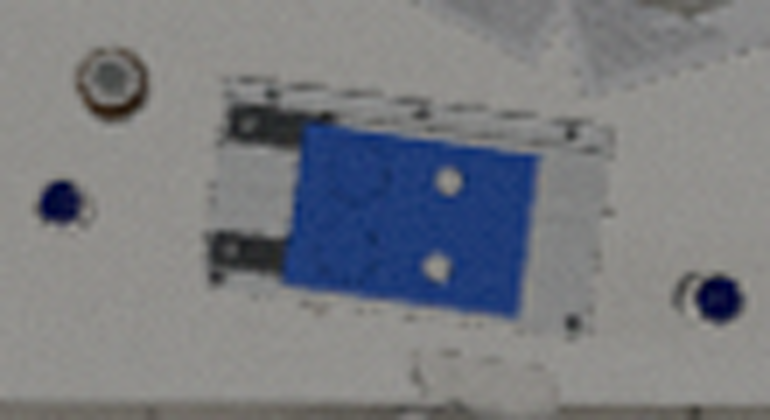

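View pics/sz.png

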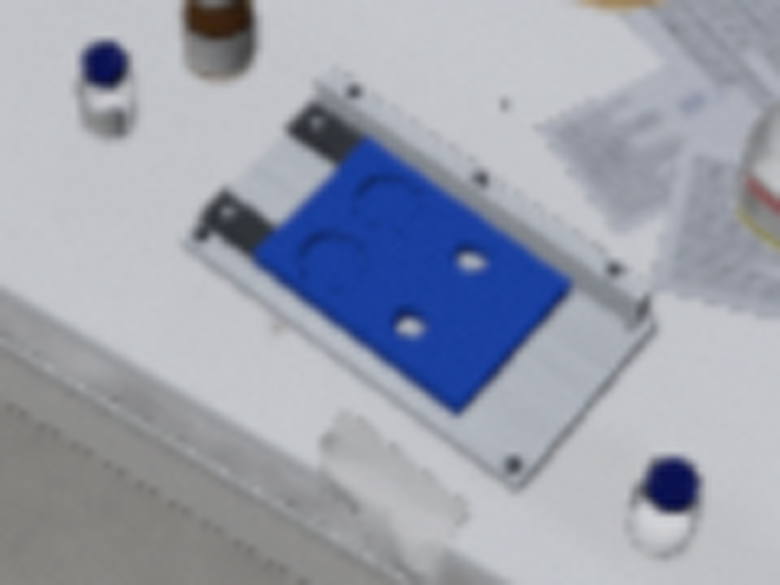

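The plate, two holes, skids and fence are clear in both crops. I'll click the fixture corners, cast them onto planes of known height, then fit a rigid 2D pose. The plate pose comes from its blue mask.

```bash
cat > h.py <<'E'
import cv2,numpy as np
from bench import manip, effector, viewer
from scipy.spatial.transform import Rotation as R
def cast(n,uv,z):
    c=viewer.get_calibration(n); f=192/np.tan(np.radians(c['vfov']/2)); uv=np.atleast_2d(uv).astype(float)
    d=np.c_[(uv[:,0]-c['cx'])/f,(uv[:,1]-c['cy'])/f,np.ones(len(uv))]@R.from_quat(c['attitude']).as_matrix().T
    z=np.broadcast_to(z,len(uv)); return (c['eye']+d*((z-c['eye'][2])/d[:,2])[:,None])[:,:2]
def fit(F,W):  # rigid 2D: W = Rot F + t
    F,W=np.array(F),np.array(W); a,b=F-F.mean(0),W-W.mean(0)
    y=np.arctan2((a[:,0]*b[:,1]-a[:,1]*b[:,0]).sum(),(a*b).sum())
    M=np.array([[np.cos(y),-np.sin(y)],[np.sin(y),np.cos(y)]]); t=W.mean(0)-M@F.mean(0)
    return y,t,np.round((W-(F@M.T+t))*1e3,1)
def plate(n,im,ztop=.034):
    hsv=cv2.cvtColor(im,cv2.COLOR_RGB2HSV)
    m=((abs(hsv[...,0].astype(int)-112)<14)&(hsv[...,1]>130)&(hsv[...,2]>60)).astype(np.uint8)
    k,lab,st,ce=cv2.connectedComponentsWithStats(m)
    p=(515-230,215) if n=="top" else (279,257)
    i=min((i for i in range(1,k) if st[i,4]>200),key=lambda i:np.hypot(*(ce[i]-p)))
    mm=(lab==i).astype(np.uint8); c,_=cv2.findContours(mm,cv2.RETR_CCOMP,cv2.CHAIN_APPROX_NONE)
    out=max(c,key=cv2.contourArea)[:,0]; W=cast(n,out,ztop)
    r=cv2.minAreaRect((W*1000).astype(np.float32))
    fill=cv2.drawContours(np.zeros_like(mm),[out],-1,1,-1); hol=fill&(1-mm); hk,hl,hs,hc=cv2.connectedComponentsWithStats(hol)
    H=[(np.round(cast(n,hc[j],ztop)[0],4),hs[j,4]) for j in range(1,hk) if hs[j,4]>3]
    return r,H
E
cat > m.py <<'E'
from h import *
rd=lambda f:cv2.cvtColor(cv2.imread(f),cv2.COLOR_BGR2RGB)
for n in("top","scene"): print(n,plate(n,rd(f"pics/{n}0.png")))
S=lambda l:(np.array(l)+.5)/6.5-.5+215
T=lambda l:(np.array(l)+.5)/7-.5+[225,185]
Sx=[((190,235),(-57,129.5),12),((516,480),(-57,-85.5),12),((655,322),(61,-85.5),12),((318,103),(45,126.5),22),((289,128),(25,126.5),22),((222,190),(-25,126.5),22),((198,216),(-45,126.5),22)]
Tx=[((211,285),(-57,129.5),12),((590,335),(-57,-85.5),12),((232,107),(45,126.5),22),((226,140),(25,126.5),22),((211,235),(-25,126.5),22),((207,266),(-45,126.5),22)]
for n,X,f in(("scene",Sx,S),("top",Tx,T)):
    W=cast(n,f([x[0] for x in X]),np.array([x[2] for x in X])/1e3); y,t,r=fit(np.array([x[1] for x in X])/1e3,W); print(n,np.degrees(y),t,r.tolist())
for nm,uv in(("vl",(60,200)),("vr",(718,298)),("va",(112,78))): print(nm,cast("top",T(uv),.057))
print("flaskR",cast("top",(322,178),.12),"scene",cast("scene",(341,240),.12))
E
python3 m.py
```

```text
top (((519.9703979492188, -36.666534423828125), (128.0981903076172, 89.00907897949219), 81.52400207519531), [(array([ 0.5405, -0.0584]), np.int32(15)), (array([ 0.4938, -0.0524]), np.int32(17))])
scene (((516.5553588867188, -37.504920959472656), (133.17489624023438, 92.8333740234375), 81.9767837524414), [(array([ 0.536, -0.061]), np.int32(12)), (array([ 0.489 , -0.0545]), np.int32(11))])
scene -7.6660861688028605 [ 0.52088383 -0.06004266] [[3.4, -3.5], [3.4, 3.3], [-2.2, 2.7], [0.0, -2.9], [-1.4, -1.0], [-1.9, 1.1], [-1.5, 0.3]]
top -6.575587831848546 [ 0.52326776 -0.06027313] [[2.1, -4.4], [0.0, 0.3], [-1.3, -0.8], [0.4, 0.1], [-2.1, 2.5], [0.8, 2.3]]
vl [[0.52827095 0.15217394]]
vr [[ 0.47708652 -0.2008702 ]]
va [[0.5940318  0.12471685]]
flaskR [[ 0.65480751 -0.17244087]] scene [[ 0.62486171 -0.19639017]]
```

Both views agree: the fixture is at about (0.522, -0.060) with yaw about -7.2°, and the plate is about 5 mm short and 22 mm left, within the given ranges. Next I'll close the fingers, come in from the front, and push the near edge back to the fence.

```bash
cat >> h.py <<'E'
YAW=np.radians(-7.2); O=np.array([.522,-.060])
M=np.array([[np.cos(YAW),-np.sin(YAW)],[np.sin(YAW),np.cos(YAW)]])
def w(x,y,z): return [*(O+M@np.array([x,y])/1e3),z/1e3]
def fx(): p=manip.current_tool_pos(); return np.round([*(M.T@(np.array(p[:2])-O)*1e3),p[2]*1e3],1)
def ff(): f=np.array(manip.current_force()); return np.round([*(M.T@f[:2]),f[2]],1)
def quat():  # tool down, y along fixture y, half-turn nearest present
    q=[(R.from_euler('z',YAW+k)*R.from_euler('x',np.pi)).as_quat() for k in(0,np.pi)]
    r=R.from_quat(manip.current_tcp_rot()); return min(q,key=lambda a:(R.from_quat(a)*r.inv()).magnitude())
def push(p0,p1,lim,step=2.,vel=.03,ax=0):
    p0,p1=np.array(p0,float),np.array(p1,float); n=int(np.ceil(np.linalg.norm(p1-p0)/step)); b=ff()
    for i in range(1,n+1):
        manip.servo_line(w(*(p0+(p1-p0)*i/n)),vel=vel); f=ff()-b; print(fx(),f)
        if abs(f[ax])>lim: print("limit"); return
E
python3 - <<'E'
from h import *
effector.close(5)
q=quat(); print(q)
manip.move_pose([.33,.25,.2],q); print(manip.current_clock(),fx())
manip.move_pose(w(-88,23,110),q); print(manip.current_clock(),fx(),manip.current_q())
manip.servo_line(w(-88,23,19),vel=.1); print(fx(),ff(),manip.current_clock())
push((-88,23,19),(-48,21,19),5)
print(manip.current_clock(), manip.current_finger_gap())
for n in("top","scene"):
    im=viewer.get_image(n); print(plate(n,im)); cv2.imwrite(f"pics/{n}1.png",im[...,::-1])
b=cv2.resize(cv2.imread("pics/scene1.png")[200:310,205:345],None,fx=5,fy=5,interpolation=cv2.INTER_CUBIC);cv2.imwrite("pics/sz1.png",b)
E
```

```text
[6.27905195e-02 9.98026728e-01 6.11115119e-17 3.84481044e-18]
2.85 [-229.1  284.8  200.5]
4.0333 [-87.7  24.6 110.2] [ 0.11682375  0.27327238 -0.13693535  2.16842843  0.05588268  0.70259024
  1.38944691]
[-87.6  23.1  19.4] [ 0.8  0.1 -0.7] 5.0917
[-85.4  22.9  19.5] [-0.5 -1.2  0.8]
[-83.9  22.8  19.1] [-0.6  0.1  0.9]
[-82.1  22.7  19. ] [-0.5 -0.8  1.2]
[-80.2  22.6  19. ] [-1.  -0.1  1.2]
[-78.3  22.5  19. ] [-0.7  0.2  0.7]
[-76.4  22.4  19. ] [-0.8 -0.5  0.5]
[-74.5  22.3  19. ] [-0.9 -0.6  1.2]
[-72.6  22.2  19. ] [-1.2  0.1  0.5]
[-70.6  22.1  19. ] [-0.4  0.6  0.7]
[-68.8  22.   19. ] [-1.1  0.5  1.3]
[-66.8  22.   19. ] [-0.3 -0.7  0.9]
[-64.9  21.9  19. ] [-1.  -0.2  0.6]
[-63.   21.8  19. ] [-1.1  0.1  0.5]
[-61.3  21.6  19. ] [-0.5  0.1  1. ]
[-59.6  21.5  18.9] [-1.  -0.7  0. ]
[-57.3  21.5  19. ] [-1.9  0.6  0. ]
[-55.2  21.4  19. ] [-0.4 -0.3  0.5]
[-55.   21.4  18.8] [-5.3  0.   4.5]
limit
9.5917 0.0004071073501662054
(((537.0591430664062, -38.896324157714844), (127.10405731201172, 66.83695983886719), 82.92898559570312), [(array([ 0.5477, -0.0581]), np.int32(16))])Traceback (most recent call last):
  File "<stdin>", line 10, in <module>
  File "h.py", line 18, in plate
    i=min((i for i in range(1,k) if st[i,4]>200),key=lambda i:np.hypot(*(ce[i]-p)))
ValueError: min() iterable argument is empty
```

The fence made contact at TCP x = -55, close to the predicted -54, and the plate's yaw now matches the fixture. Next I'll push along the channel from the left.

Run:
```python
from h import *
manip.servo_line(w(-72,22,19),vel=.1); manip.servo_line(w(-72,22,60),vel=.2)
manip.servo_line(w(-40,116,70),vel=.25)
manip.servo_line(w(3,116,60),vel=.2); manip.servo_line(w(3,116,19),vel=.1); print(fx(),ff(),manip.current_clock())
push((3,116,19),(3,86,19),5,step=2.5,vel=.04,ax=1)
print(manip.current_clock())
for n in("top","scene"):
    im=viewer.get_image(n); cv2.imwrite(f"pics/{n}2.png",im[...,::-1])
b=cv2.resize(cv2.imread("pics/scene2.png")[200:310,205:345],None,fx=5,fy=5,interpolation=cv2.INTER_CUBIC);cv2.imwrite("pics/sz2.png",b)
```

```text
[  2.5 115.9  18.9] [-0.4  0.3 -0.6] 11.8583
[  3.6 113.3  19.7] [ 0.5 -0.8  0.6]
[  3.2 110.7  19.2] [ 0.3 -1.1  1.2]
[  3.  108.2  19. ] [0.6 0.  0.1]
[  3.  105.7  19. ] [ 0.5  0.  -0.2]
[  3.  103.3  19. ] [0.2 0.3 1.4]
[  3.  100.8  19. ] [-0.3  0.1  0. ]
[ 3.  98.2 19. ] [ 1.1 -0.4  1. ]
[ 3.  95.6 19. ] [ 0.5 -0.4 -0.3]
[ 3.  93.1 19. ] [-0.6  0.6  0.8]
[ 3.  90.7 19. ] [0.1 0.1 1.3]
[ 3.  88.2 19. ] [ 0.1 -0.6 -0.1]
[ 3.  85.5 19. ] [ 0.2 -0.5  0.7]
14.8583
```

View pics/sz2.png

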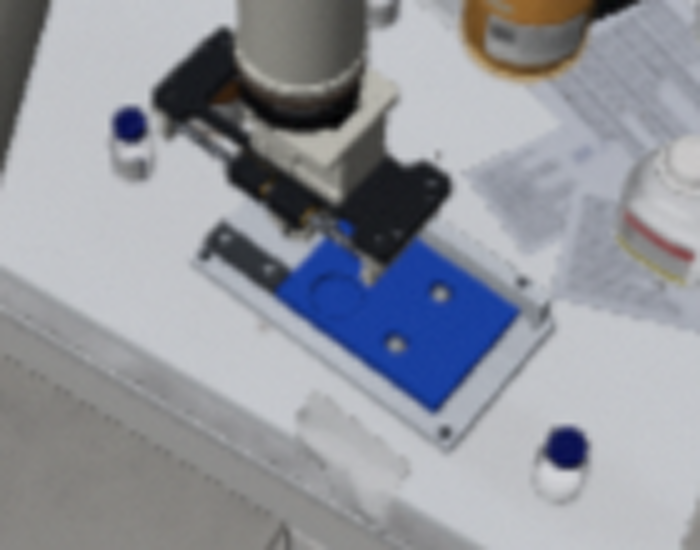

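The plate has slid right along the fence. The holes at zoom (440,293) and (397,345) now show the pins, so it is close. I'll keep pushing until it meets a firm stop.

Run:
```python
from h import *
push((3,86,19),(3,70,19),6,step=1.,vel=.03,ax=1)
print(manip.current_clock())
for n in("top","scene"):
    im=viewer.get_image(n); cv2.imwrite(f"pics/{n}3.png",im[...,::-1])
b=cv2.resize(cv2.imread("pics/scene3.png")[220:310,225:335],None,fx=6,fy=6,interpolation=cv2.INTER_CUBIC);cv2.imwrite("pics/sz3.png",b)
```

```text
[ 3.  84.9 19. ] [-0.3  1.1 -0.3]
[ 3.  83.9 19. ] [-0.2  0.9  0.1]
[ 3.  82.9 19. ] [ 0.8  0.4 -1.4]
[ 3.  81.9 19. ] [0.8 1.  0.1]
[ 3.  80.9 19. ] [ 0.2  1.8 -0.1]
[ 3.  79.9 19. ] [ 0.9  0.8 -0.4]
[ 3.  78.9 19. ] [ 1.1  0.  -0.3]
[ 3.  77.9 19. ] [ 0.3  0.8 -0.1]
[ 3.  76.9 19. ] [ 0.8  2.  -0.5]
[ 3.  75.9 19. ] [-0.3  1.4  0.8]
[ 3.  74.9 19. ] [ 0.5  0.4 -0.2]
[ 3.  74.1 19. ] [ 0.4  1.  -0.3]
[ 3.1 73.2 19. ] [ 1.5  1.9 -1.3]
[ 3.1 72.6 19.1] [ 0.6  2.4 -0.2]
[ 3.1 72.3 19.2] [0.5 5.  0.5]
[ 3.1 72.2 19.2] [0.2 6.9 0.6]
limit
18.9583
```

View pics/sz3.png

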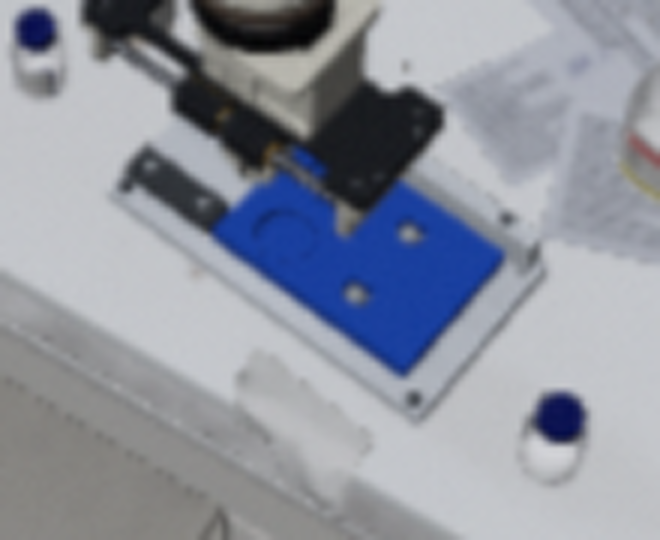

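It hit a firm stop at TCP y = 72. The plate's left edge looks level with the skid ends. I'll withdraw and check with a clear view.

Run:
```python
from h import *
manip.servo_line(w(3,86,19),vel=.08); manip.servo_line(w(3,100,90),vel=.2); manip.servo_line(w(-170,150,130),vel=.3)
print(manip.current_clock(),ff())
for n in("top","scene"):
    im=viewer.get_image(n); cv2.imwrite(f"pics/{n}4.png",im[...,::-1])
    for z in(.024,.034): 
        try: print(n,z,plate(n,im,z))
        except Exception as e: print(e)
a=cv2.resize(cv2.imread("pics/top4.png")[190:240,245:325],None,fx=7,fy=7,interpolation=cv2.INTER_CUBIC)
b=cv2.resize(cv2.imread("pics/scene4.png")[225:305,235:325],None,fx=7,fy=7,interpolation=cv2.INTER_CUBIC);cv2.imwrite("pics/sz4.png",b);cv2.imwrite("pics/tz4.png",a)
```

```text
20.6833 [ 0.6 -1.  -0.3]
top 0.024 (((523.045166015625, -59.59539031982422), (126.34351348876953, 87.28260040283203), 82.6302490234375), [(array([ 0.5441, -0.0816]), np.int32(13)), (array([ 0.4954, -0.0741]), np.int32(14))])
top 0.034 (((522.68408203125, -58.658241271972656), (125.54994201660156, 86.73439025878906), 82.63026428222656), [(array([ 0.5436, -0.0805]), np.int32(13)), (array([ 0.4952, -0.0731]), np.int32(14))])
scene 0.024 (((519.796142578125, -59.659637451171875), (133.16339111328125, 93.03575897216797), 82.70396423339844), [(array([ 0.5407, -0.0808]), np.int32(10)), (array([ 0.4936, -0.0751]), np.int32(11))])
scene 0.034 (((514.6390380859375, -62.13493347167969), (132.07705688476562, 92.27677917480469), 82.7039566040039), [(array([ 0.5354, -0.0831]), np.int32(10)), (array([ 0.4886, -0.0774]), np.int32(11))])
```

View pics/sz4.png

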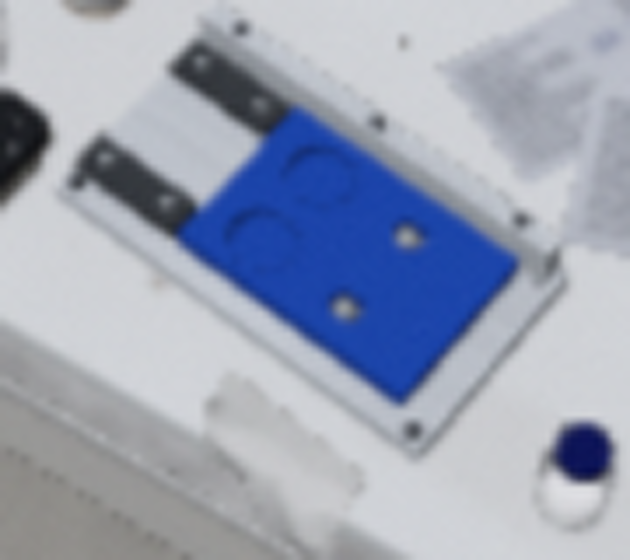

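The two views now agree at top height z = 0.024 with the same offset they showed at 0.034 before, so the plate has dropped about 10 mm on average. The remaining check is whether the left end is still up on the skids, so I'll compare each corner's height before and after.

Run:
```python
from h import *
import h
def P(n):
    c=viewer.get_calibration(n); f=192/np.tan(np.radians(c['vfov']/2)); A=R.from_quat(c['attitude']).as_matrix().T
    return np.array([[f,0,c['cx']],[0,f,c['cy']],[0,0,1]])@np.c_[A,-A@c['eye']]
def cor(n,f):
    im=cv2.cvtColor(cv2.imread(f),cv2.COLOR_BGR2RGB); (r,H)=plate(n,im,.024); b=cv2.boxPoints(r)/1e3
    L=(b-np.array(r[0])/1e3)@M; s={(int(l[0]>0),int(l[1]>0)):p for l,p in zip(L,b)}
    hol=sorted([x[0] for x in H],key=lambda p:p[0]); pts=[s[k] for k in((0,0),(1,0),(0,1),(1,1))]+hol
    X=np.c_[np.array(pts),np.full(len(pts),.024),np.ones(len(pts))]@P(n).T; return X[:,:2]/X[:,2:]
def tri(i):
    a,b=cor("top",f"pics/top{i}.png"),cor("scene",f"pics/scene{i}.png")
    X=cv2.triangulatePoints(P("top"),P("scene"),a.T,b.T); return X[:3]/X[3]
A,B=tri(0),tri(4)
print("order NR FR NL FL holeN holeF"); print("z0",np.round(A[2]*1e3,1)); print("z4",np.round(B[2]*1e3,1)); print("dz",np.round((B-A)[2]*1e3,1))
```

```text
order NR FR NL FL holeN holeF
z0 [23.1 28.8 28.4 33.7 25.2 25.3]
z4 [11.6 19.2 20.1 27.  20.5 20.2]
dz [-11.5  -9.7  -8.4  -6.7  -4.7  -5.1]
```

View pics/tz4.png

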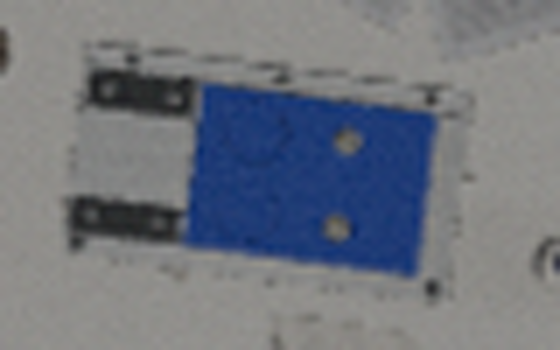

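The corners dropped by 7–11 mm with a few mm of noise, so the plate is seated or very nearly so. To be sure, I'll touch the top of its left end lightly. Contact should come at z = 24 if it is flat and near 34 if it is on the skids, and the touch also presses it home.

Run:
```python
from h import *
manip.servo_line(w(-60,75,90),vel=.25); manip.servo_line(w(0,52,60),vel=.2); manip.servo_line(w(0,52,40),vel=.1)
push((0,52,40),(0,52,20),5,step=1.5,vel=.04,ax=2)
print(manip.current_clock())
manip.servo_line(w(0,52,60),vel=.15); manip.servo_line(w(-170,120,130),vel=.3)
print(manip.current_clock(),ff())
for n in("top","scene"):
    im=viewer.get_image(n); cv2.imwrite(f"pics/{n}5.png",im[...,::-1]); print(plate(n,im,.024))
```

```text
[ 0.2 52.1 39. ] [ 0.2  0.9 -0.9]
[ 0.  52.  37.2] [-0.4  0.1 -0.6]
[-0.1 52.  35.6] [ 0.1  1.1 -0.5]
[-0.1 52.  34.1] [-0.5  0.4  0.6]
[-0.1 52.  32.8] [-0.3  0.4 -0.3]
[-0.1 52.  31.4] [-0.9  0.4 -0.1]
[-0.1 52.  29.9] [-0.1  0.8 -1. ]
[-0.1 52.  28.5] [ 0.3  0.5 -0.7]
[-0.1 52.  27. ] [-1.   1.1 -1.2]
[-0.1 52.  25.6] [-1.2  1.2 -0.4]
[ 0.2 52.1 24.4] [-0.2 -0.2 -1.3]
[ 0.3 52.  24.2] [-5.1  0.6 14.3]
limit
25.35
26.55 [ 0.7 -0.4 -0.1]
(((523.2982788085938, -59.62593078613281), (126.34237670898438, 87.78919982910156), 82.62528991699219), [(array([ 0.5439, -0.081 ]), np.int32(14)), (array([ 0.4954, -0.0741]), np.int32(14))])
(((519.796142578125, -59.659637451171875), (133.16339111328125, 93.03575897216797), 82.70396423339844), [(array([ 0.5407, -0.0808]), np.int32(10)), (array([ 0.4936, -0.0751]), np.int32(11))])
```

Contact came at z = 24.2 with a firm stop, so the left end is down on the deck. The plate's position did not change and the hand is clear, so I'm handing in.

```bash
python3 -c "
from bench import manip
print(manip.hand_in())"
```

```text
the job is handed in; nothing more can be done
None
```

I pushed the plate back to the fence and along it onto both pins, confirmed its left end is down with a light touch (contact at 24 mm), and handed the job in at about 27 s with the hand clear; the judge's verdict was not shown.

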